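Let the wound-back clamp down onto a transformer

TASK

The small bench clamp is wound open against its gas strut and held by its ratchet pawl: throw the red trip lever over to release, wind the crank a little further open until the loaded pawl springs clear of the ratchet wheel, then keep hold of the crank and let it turn back slowly under the load until the jaw has pushed the transformer home against the pad of the stop block and the strut alone holds it there, and let go. Do not let the jaw run or slam (20 mm/s is quick enough), do not force the crank so that the transformer is squeezed harder than the strut does by itself, and leave the other things where they are.

Things in the scene. Friction and masses are not known exactly. Their poses are not given: they have to be found in the camera images.
- clamp_frame: grey base plate of the clamp, 150 x 332 x 12 mm, fixed to the bench. Origin on the vertical crank axis at the underside; z up, y along the clamp from the crank towards the stop block (closing direction), x square to it, away from the trip lever's post. The plate reaches from y = -106 to y = +226 mm. Behind the crank (x = +55 mm, y = -100 to 0) lies a black gas strut; its top and the rack are below z = 45 mm
- crank_axis (a point): point on the vertical crank axis, level with the middle of the crank knob (95 mm above the bench). The steel ratchet wheel on this axis has 12 teeth, outer radius 38 mm, at z = 36 to 46 mm
- crank_knob (a point): middle of the black upright crank knob, a cylinder of 22 mm diameter, z = 68 to 118 mm, that turns freely on its pin; 60 mm from the crank axis; steel crank arm below it (top at z = 67 mm). The strut pushes the knob counter-clockwise (seen from above) with about 6 N along its circle
- crank (a joint): crank angle, rad, 0 at the start; grows counter-clockwise seen from above = jaw closing under the strut; negative = wound further open, hard stop at -0.35. The pawl needs the crank wound to about -0.1 before it can spring out
- jaw (a joint): travel of the blue jaw, m: 0.015 x the crank angle, 0 at the start, grows as it closes along the frame's +y. The gas strut pushes it with about 24 N; let go even a few mm short, it runs and slams. It has the transformer home against the stop after 12 to 32 mm
- jaw_face (a point): centre of the jaw's steel pressing face, which looks along the frame's +y; face 44 mm high, top at z = 58 mm
- trip_lever (a joint): angle of the red trip lever, rad: 0 = hold (as at the start), stop at 0.62 = release; grows counter-clockwise seen from above, so that its post moves towards the frame's -y. It stays where it is put and takes about 4 N at the post. It pulls the pawl through a spring: thrown over, it does not free a pawl that is still under load
- lever_post (a point): on the red upright post at the end of the trip lever, 80 mm above the bench; post of 10 mm diameter, z = 54 to 98 mm, 65 mm from the lever's pivot; red lever arm below it (top at z = 56 mm)
- lever_pivot (a point): point on the vertical pivot axis shared by trip lever and pawl, 75 mm above the bench
- pawl_nose (a point): nose of the yellow pawl, 41 mm above the bench; about 32 mm (horizontally) from the crank axis while in the wheel, over 42 mm when it has sprung clear
- stop_block: blue stop block, 70 x 26 x 42 mm, fixed on the base plate. Origin at the foot of its front face, which looks along its -y, towards the jaw; same heading as the clamp frame. In front of that face it carries a steel pad, 50 x 36 mm, on an adjusting screw with a black knob behind the block; the pad's face stands 6 to 22 mm in front of the block's face, set differently each time and not measured, and does not yield. The pad counts as part of the block
- transformer: small green mains transformer, 50 x 46 x 52 mm, 0.19 kg, standing on the base plate between jaw and stop block; origin at its underside, midway between the two end faces at y = -23 and +23 mm that are to be clamped; at the start some mm off the pad and slightly askew
- flux_bottle: bystander: amber bottle with yellow cap, 45 mm wide, 107 mm tall; origin at its underside
- yellow_meter: bystander: yellow pocket meter, 111 x 64 x 28 mm, lying
- screwdriver: bystander: screwdriver with red handle, 148 mm long, 19 mm thick, lying
Things that resemble listed ones, but are neither listed nor needed, are in the scene too. What is shaped like the transformer but brown is not meant.

How it is judged:
By the outcome, as a careful person would: the job done as asked, in the order asked, and still so for the second after the job is handed in, with the robot touching nothing.
It also fails if it takes over 67 s, if anything falls off the work surface, if the arm or the gripper's body presses on something with over 40 N, if the wrist force passes 120 N, or if a joint passes its speed limit or range.

ROBOT

A 6-joint arm with a two-finger parallel gripper is mounted at the origin on a cart in front of the work surface, level with it; the furniture and walls round the work are solid. World frame = base frame: x ahead of the robot, y to its left, z up, the work surface at z = 0. Lengths are in m, angles in degrees, forces in N, time in s.
With the tool pointing down it reaches from about 0.325 to 0.85 m from the base axis. Payload 4.4 kg.
Tool frame: the origin (TCP) lies where the fingers leave the gripper's body, on its centre line; the fingertips stand 97 mm ahead of it and the grasp point (between the pads) lies 78 mm ahead of it; z points along the fingers, y is the direction in which the jaws open and shut (so a half turn about z gives the same grasp; the last joint's range is limited). The gripper opens to 94 mm and grips with 3 to 60 N. Pads are 16 mm wide; open, the fingers measure 119 mm over their backs; the gripper's body (75 mm by 177 mm) begins 78 mm behind the grasp point.
Start: joints at [61.049, 11.837, 88.321, -0, 79.842, -8.623], TCP at [0.2, 0.539, 0.303] pointing down, gripper open.
Joint ranges: [-156.59, 156.59], [-49.26, 127.26], [12.9, 141.05], [-63.56, 243.56], [4.71, 150.69], [-161.64, 161.64]. Speed limits (degrees/s): [159.86, 159.86, 180, 180, 180, 180].

INTERFACE

Orientations are given as a 3x3 rotation matrix whose columns are the frame's x, y, z axes.
In Python, from rig import status, eyes, job gives the robot as it stands.
- The arm moves only by the tool step_arm, never from a script. Its arguments are lists of equal length, an entry for each row: "twist": the turn, a rotation vector about the tool's x, y, z in degrees, a list of three; "translation": the shift along the tool's x, y, z in cm, a list of three; "grip": the closure in counts, from 0 (fully open) to 255 (shut). In form: {"twist": [[wx, wy, wz], ...], "translation": [[dx, dy, dz], ...], "grip": [grip, ...]}. A call has exactly 5 rows; each row is the pose to reach, as a shift and turn from the pose commanded when the call began, along the tool's axes at that moment; what a row does not reach only later rows make up. A row lasts 1/8 s, in which the tool goes at most 62.5 mm and 10.7 degrees, less where a joint would pass 70% of its speed; a pose out of reach is approached as far as the arm can. A call with a gripper value outside its range is refused whole. The fingers move at their own pace and stop on an object; the grip force is fixed at half the most. Time passes only in rows, so rows that repeat a pose let the fingers close, or fill a call up. It gives the time, the measured TCP pose, the force and the opening at its end, in the units of the state.
- status.state(): the state, without advancing time (a new reading comes with each control period).
- eyes.read_camera(name): name is "scene" or "top" or "wrist"; returns the picture (400x640x3 uint8, red, green, blue); there is no depth.
- eyes.camera_model(name): a dict with "fovy" (degrees; the focal length in pixels is half the picture's height over the tangent of half this angle, whatever the lens; pixels are square), "cx", "cy" (the principal point, pixels), "k1" (the pictures are not rectified: a ray, as slopes to the right and down, at radius r is drawn at 1 + k1 r^2 times it, then the intrinsics apply), "R" (3x3) and "t" (3): a world point X has camera coordinates R X + t; the wrist camera has in their place "T_tool_cam" (4x4, takes a point from camera to tool coordinates, whose origin is the TCP and whose axes are the flange's). Camera axes: x right, y down, z forward; pixel columns grow to the right and rows downward; lengths in m; the calibration is good to about 2 mm. A picture is of the moment at which its call begins: read the wrist's pose just before it. camera_model takes no time and is no camera call.
- job.close_job(): hands the job in, once; it reports no verdict.
The state is a dict: "t": time; "joint_positions": joint angles; "joint_vel": joint speeds; "effort": joint torques, N m; "eef_pos": TCP position; "tcp_rot": TCP orientation; "contact_force": force on the tool from outside, world axes, zero at the start; "torque": the same for the moment, N m; "opening": opening from 0.0 (shut) to 1.0 (fully open).
Only numpy, scipy, OpenCV 4.12 (cv2) and the standard library are available. Lean on these libraries where they do the work, as an engineer would, in place of code of your own. Each camera call takes 0.05 s, during which the arm holds its last target.

## Working session

There is one attempt and no reset: what is moved stays moved. The work goes in short steps, Python scripts to look and compute and a tool call to move; the robot and the scene stay as the last step left them, time stands still between calls to the robot, and variables do not carry over. Pictures are saved under pics/ and viewed, and the job is handed in when it is done.

Besides the shell and the picture viewer there is one more tool, called after "Emit:" as name(argument=value, ...) on one line, values as JSON. step_arm: Moves the arm, as the interface text tells. Its arguments: {"type":"object","properties":{"twist":{"type":"array"},"translation":{"type":"array"},"grip":{"type":"array"}},"required":["twist","translation","grip"]}

```bash
ls; mkdir -p pics; python3 - <<'E'
from rig import status, eyes
import cv2
print(status.state())
for n in ["scene","top","wrist"]:
    m=eyes.camera_model(n); print(n,m)
    im=eyes.read_camera(n); cv2.imwrite(f"pics/{n}0.png",im[:,:,::-1])
E
```

```text
pics
{'t': 0.0, 'joint_positions': array([ 6.10505671e+01,  1.18819740e+01,  8.84050482e+01,  8.95746839e-04,
        7.98406439e+01, -8.62289556e+00]), 'joint_vel': array([ 0.02775823,  0.0098599 ,  0.03011017,  0.10158055, -0.08067923,
        0.00099183]), 'effort': array([-3.07832488e-04, -3.70875192e+01, -2.81419337e+01,  6.99788262e-02,
        3.62392981e-02, -1.89141233e-04]), 'eef_pos': array([0.1994538 , 0.53866746, 0.30151105]), 'tcp_rot': array([[-9.37726991e-01,  3.47371411e-01, -1.09199445e-03],
       [ 3.47372952e-01,  9.37725045e-01, -1.94232487e-03],
       [ 3.49282416e-04, -2.20069979e-03, -9.99997517e-01]]), 'contact_force': array([-0.67994372,  0.00384502, -0.20207784]), 'torque': array([-0.04060742,  0.01983076,  0.08236955]), 'opening': 0.9956849563195233}
scene {'fovy': 46.501607833282115, 'cx': 316.95635591086733, 'cy': 196.30446172354206, 'k1': -0.02863380070411323, 'R': array([[ 0.83332675, -0.55274926, -0.00589812],
       [-0.41953166, -0.62546768, -0.65786273],
       [ 0.35994405,  0.55068905, -0.75311476]]), 't': array([-0.57725879,  0.18934123,  1.38305126])}
top {'fovy': 46.99588132744314, 'cx': 323.32937001502404, 'cy': 200.29656371296477, 'k1': -0.007628307813322124, 'R': array([[-0.0160218 , -0.99984342,  0.00751256],
       [-0.99426716,  0.01513714, -0.10584748],
       [ 0.10571719, -0.00916536, -0.994354  ]]), 't': array([-0.17353878,  0.61331762,  1.19803891])}
wrist {'fovy': 60.67844640037833, 'cx': 321.5855312107616, 'cy': 201.22951219254026, 'k1': 0.01749452022622824, 'T_tool_cam': array([[ 1.35512861e-03, -9.68775045e-01, -2.47937643e-01,
         7.22606211e-02],
       [ 9.99999047e-01,  1.37845700e-03,  7.95061988e-05,
        -5.20349735e-04],
       [ 2.64747757e-04, -2.47937515e-01,  9.68775990e-01,
        -8.14298962e-02],
       [ 0.00000000e+00,  0.00000000e+00,  0.00000000e+00,
         1.00000000e+00]])}
```

View pics/scene0.png

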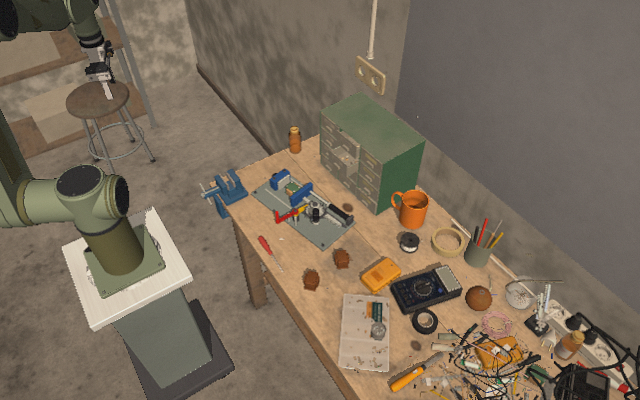

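View pics/top0.png

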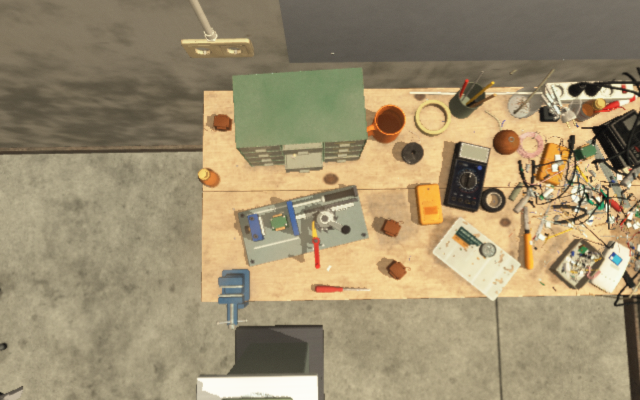

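View pics/wrist0.png

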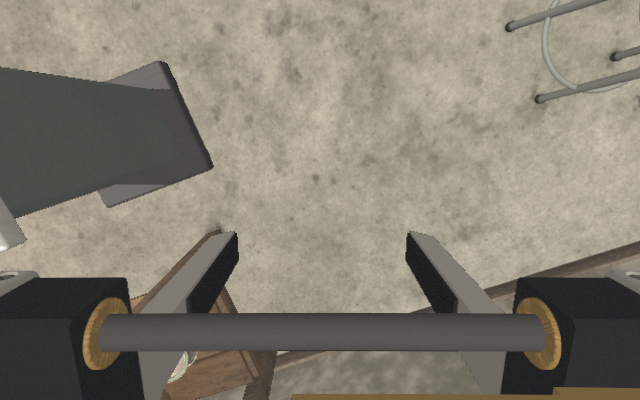

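```bash
cat > h.py <<'E'
import numpy as np, cv2
from rig import status, eyes
def K(m):
    f=200/np.tan(np.radians(m['fovy']/2)); return f,m['cx'],m['cy'],m['k1']
def slopes(m,u,v):
    f,cx,cy,k=K(m); d=np.array([(u-cx)/f,(v-cy)/f]); s=d.copy()
    for _ in range(20): s=d/(1+k*(s@s))
    return s
def pose(m,st=None):
    if 'R' in m: return m['R'].T, -m['R'].T@m['t']
    T=m['T_tool_cam']; R=st['tcp_rot']; return R@T[:3,:3], R@T[:3,3]+st['eef_pos']
def ray(m,u,v,st=None):
    Rw,c=pose(m,st); s=slopes(m,u,v); return c,Rw@np.array([s[0],s[1],1.])
def onz(m,u,v,z,st=None):
    c,d=ray(m,u,v,st); return c+d*(z-c[2])/d[2]
def proj(m,X,st=None):
    Rw,c=pose(m,st); p=Rw.T@(np.asarray(X)-c); s=p[:2]/p[2]; f,cx,cy,k=K(m)
    s=s*(1+k*(s@s)); return np.array([cx+f*s[0],cy+f*s[1]])
def tri(rays):
    A=np.zeros((3,3));b=np.zeros(3)
    for c,d in rays:
        d=d/np.linalg.norm(d);P=np.eye(3)-np.outer(d,d);A+=P;b+=P@c
    X=np.linalg.solve(A,b); return X,[np.linalg.norm(np.cross(X-c,d/np.linalg.norm(d))) for c,d in rays]
def crop(im,x0,y0,x1,y1,s,fn):
    c=cv2.resize(im[y0:y1,x0:x1],None,fx=s,fy=s,interpolation=cv2.INTER_CUBIC); cv2.imwrite(fn,c[:,:,::-1])
E
python3 - <<'E'
from h import *
t=cv2.imread('pics/top0.png')[:,:,::-1]; s=cv2.imread('pics/scene0.png')[:,:,::-1]
crop(t,230,180,380,280,5,'pics/tc.png'); crop(s,240,160,370,260,6,'pics/sc.png')
m=eyes.camera_model('top')
for p in [(326,217),(317,267),(278,222)]: print(onz(m,*p,0.08))
E
```

```text
[ 0.56238028 -0.18882641  0.08      ]
[ 0.43575728 -0.16389853  0.08      ]
[ 0.55146155 -0.06575366  0.08      ]
```

View pics/tc.png

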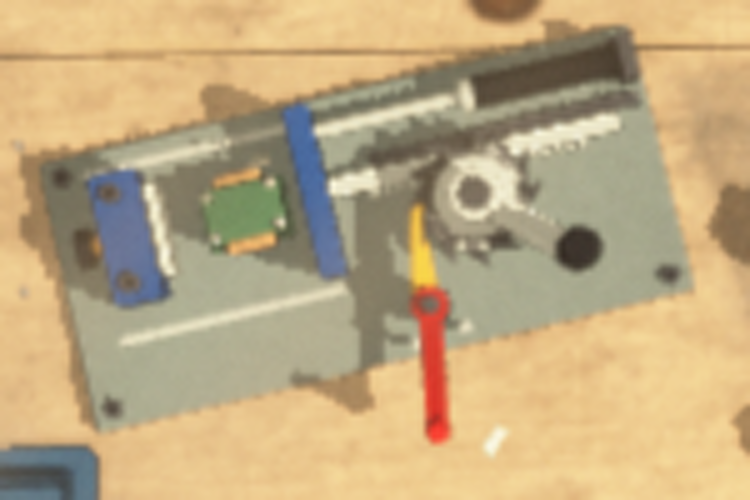

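View pics/sc.png

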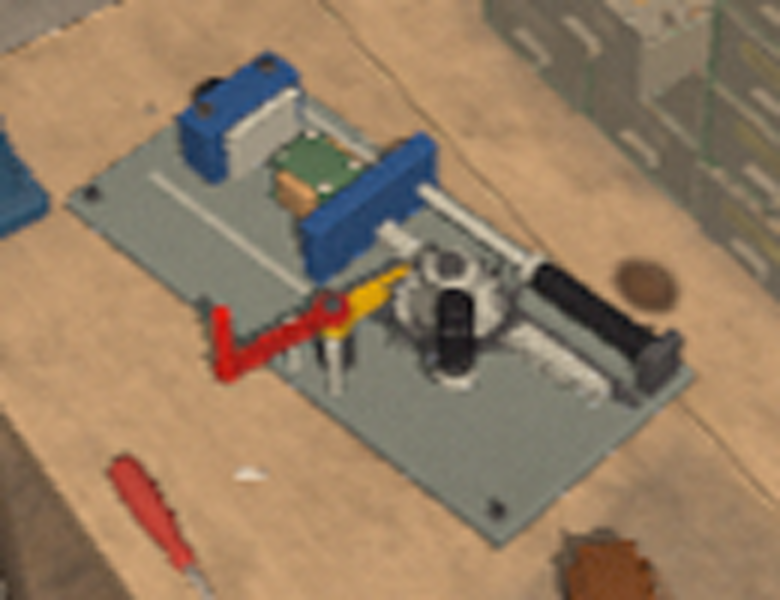

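```bash
python3 - <<'E'
from h import *
m=eyes.camera_model('top'); sm=eyes.camera_model('scene')
t=cv2.imread('pics/top0.png'); s=cv2.imread('pics/scene0.png')
tp=lambda x,y:(230+(x+.5)/5-.5,180+(y+.5)/5-.5)
sp=lambda x,y:(240+(x+.5)/6-.5,160+(y+.5)/6-.5)
C=[onz(m,*tp(*p),0.012) for p in [(40,155),(630,28),(692,290),(97,430)]]
for c in C: print(c)
for p in [(66,204),(692,375),(498,547)]: print('scene corner',onz(sm,*sp(*p),0.012 ))
a,b,c,d=[x[:2] for x in C]
print('lens',np.linalg.norm(a-b),np.linalg.norm(c-d),np.linalg.norm(a-d),np.linalg.norm(b-c))
yd=(a-b)+(d-c); yd/=np.linalg.norm(yd); xd=np.array([yd[1],-yd[0]])
mid=(a+b+c+d)/4; print('yaw of y from world y',np.degrees(np.arctan2(-yd[0],yd[1])),'mid',mid,'origin',mid-yd*0.06)
O=mid-yd*.06
def rep(n,X): r=X[:2]-O; print(n,X,'frame',r@xd*1000,r@yd*1000)
# hub
rep('hub top?',onz(m,*tp(472,192),0.07))
rep('knob top',onz(m,*tp(580,246),0.118))
rep('post top',onz(m,*tp(439,426),0.098))
rep('pivot',onz(m,*tp(429,300),0.06))
for n,a_,b_ in [('knob top',(580,244),(457,297)),('post top',(440,424),(221,312)),('pivot',(430,303),(331,303)),('hub',(472,192),(452,264))]:
    X,e=tri([ray(m,*tp(*a_)),ray(sm,*sp(*b_))]); rep(n+' tri',X); print(np.array(e)*1000)
E
```

```text
[0.58821597 0.0497473  0.012     ]
[ 0.65294493 -0.27218112  0.012     ]
[ 0.50960259 -0.30235555  0.012     ]
[0.43983452 0.01871521 0.012     ]
scene corner [0.43706761 0.01131397 0.012     ]
scene corner [ 0.6521059  -0.27630406  0.012     ]
scene corner [ 0.5075281  -0.30964459  0.012     ]
lens 0.3283713572013259 0.32856356828512756 0.15159169936113143 0.1464838657447269
yaw of y from world y 11.814301121153564 mid [ 0.5476495  -0.12651854] origin [ 0.55993393 -0.18524752]
hub top? [ 0.56056708 -0.18375692  0.07      ] frame 0.9249253424333024 1.3293909692802002
knob top [ 0.52971704 -0.23631506  0.118     ] frame -40.03237176488869 -43.79912271261855
post top [ 0.44186616 -0.1650979   0.098     ] frame -111.4412184709321 43.89601690699547
pivot [ 0.5054729  -0.16064159  0.06      ] frame -48.26951203802216 35.23505931941997
knob top tri [ 0.53140239 -0.23673596  0.11730284] frame -38.46889384988799 -44.55617056116011
[0.75500162 0.75500162]
post top tri [ 0.44145321 -0.16492855  0.09436832] frame -111.81073979375064 44.146323503438865
[1.43908531 1.43908531]
pivot tri [ 0.50405684 -0.16111735  0.05499892] frame -49.75298750471306 35.05930049989534
[0.05072671 0.05072671]
hub tri [ 0.56173629 -0.184405    0.07066834] frame 1.9366756339858524 0.4556527310400801
[1.3768033 1.3768033]
```

```bash
cat >> h.py <<'E'
O=np.array([0.5605,-0.185]); A=np.radians(11.8)
xd=np.array([np.cos(A),np.sin(A)]); yd=np.array([-np.sin(A),np.cos(A)])
def fr(X): r=np.asarray(X)[:2]-O; return np.round([r@xd*1000,r@yd*1000],1)
def wo(x,y): return O+xd*x/1000+yd*y/1000
E
python3 - <<'E'
from h import *
m=eyes.camera_model('top')
tp=lambda x,y:(230+(x+.5)/5-.5,180+(y+.5)/5-.5)
for n,p,z in [('jawface top a',(285,110),.058),('jawface b',(325,277),.058),('pad a',(158,185),.05),('pad b',(175,275),.05),('tr L',(205,208),.06),('tr R',(285,212),.06),('block front t',(138,172),.054),('block front b',(170,296),.054)]:
    print(n,fr(onz(m,*tp(*p),z)))
st=status.state(); print(st['t'])
# tool target for lever push
print('post',wo(-111.6,44),'end',wo(-107,5.5),'pivot',wo(-49,35))
E
```

```text
jawface top a [64.6 87. ]
jawface b [-25.3  85.3]
pad a [ 41.4 160.9]
pad b [ -6.7 162. ]
tr L [ 23.4 138.4]
tr R [12.2 98.3]
block front t [ 50.  169.3]
block front b [-17.  166.3]
0.15
post [ 0.44226057 -0.16475159] end [ 0.45463646 -0.20149731] pivot [ 0.50537814 -0.16075995]
```

Emit:
step_arm(twist=[[0,0,5],[0,0,11],[0,0,18],[0,0,24],[0,0,30]], translation=[[-2.5,-3.0,0],[-6.3,-7.6,0],[-10.1,-12.2,0],[-13.9,-16.8,0],[-17.7,-21.4,0]], grip=[60,150,255,255,255])

```text
t: 0.78
eef_pos: [0.2915, 0.2753, 0.3025]
tcp_rot: [[-0.636, 0.771, 0.0], [0.771, 0.636, -0.0], [-0.0, 0.0, -1.0]]
contact_force: [0.0, 0.1, 0.4]
opening: 0.505
```

Emit:
step_arm(twist=[[0,0,4],[0,0,8],[0,0,12],[0,0,15],[0,0,17.5]], translation=[[-5.6,-2.1,0],[-11.2,-4.2,0],[-16.8,-6.3,0],[-22.4,-8.4,0],[-28,-10.6,0]], grip=[255,255,255,255,255])

```text
t: 1.4
eef_pos: [0.3887, -0.0081, 0.3028]
tcp_rot: [[-0.376, 0.927, 0.001], [0.927, 0.376, 0.0], [-0.0, 0.001, -1.0]]
contact_force: [0.6, -0.3, -0.2]
opening: 0.01
```

Emit:
step_arm(twist=[[0,0,0],[0,0,0],[0,0,0],[0,0,0],[0,0,0]], translation=[[-5,0,0],[-9,-0.5,0],[-12,-0.7,0],[-12.8,-0.8,0],[-12.8,-0.8,0]], grip=[255,255,255,255,255])

```text
t: 2.02
eef_pos: [0.4292, -0.1274, 0.3023]
tcp_rot: [[-0.377, 0.926, -0.001], [0.926, 0.377, 0.001], [0.001, -0.0, -1.0]]
contact_force: [-0.5, 0.4, 0.7]
opening: 0.005
```

```bash
python3 - <<'E'
from h import *
st=status.state(); im=eyes.read_camera('wrist'); np.save('st1.npy',st,allow_pickle=True)
cv2.imwrite('pics/w1.png',im[:,:,::-1]); print(st['t'],st['eef_pos'],st['tcp_rot'].round(3),st['opening'])
E
```

```text
2.025 [ 0.42917048 -0.12740867  0.30233445] [[-0.377  0.926 -0.001]
 [ 0.926  0.377  0.001]
 [ 0.001 -0.    -1.   ]] 0.004881650171519363
```

View pics/w1.png

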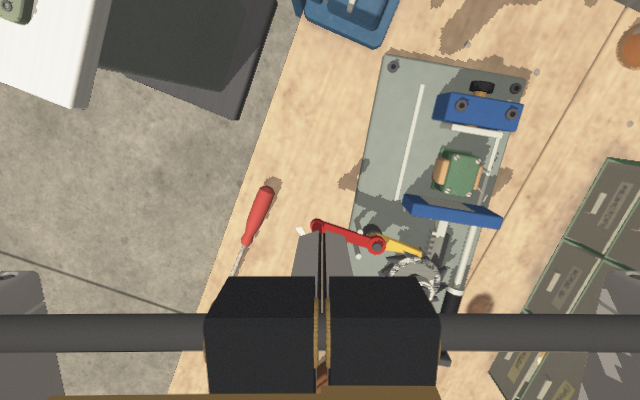

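```bash
python3 - <<'E'
from h import *
m=eyes.camera_model('wrist'); st=np.load('st1.npy',allow_pickle=True).item()
for n,p,z in [('post top',(317,224),.098),('pivot',(376,245),.06),('corner TL',(387,53),.012),('corner TR',(527,78),.012),
 ('jaw edge L',(409,197),.058),('jaw edge R',(500,215),.058),('pad L',(452,127),.05),('pad R',(500,134),.05),('tr T',(462,152),.064),('tr B',(459,193),.064)]:
    X=onz(m,*p,z,st); print(n,X.round(4),fr(X))
im=cv2.imread('pics/w1.png')[:,:,::-1]; crop(im,300,60,540,300,3,'pics/w1c.png')
E
```

```text
post top [ 0.433  -0.1495  0.098 ] [-117.5   60.8]
pivot [ 0.5007 -0.1593  0.06  ] [-53.3  37.4]
corner TL [0.4398 0.0184 0.012 ] [-76.5 223.7]
corner TR [0.5819 0.0501 0.012 ] [ 69.1 225.7]
jaw edge L [ 0.5104 -0.102   0.058 ] [-32.1  91.5]
jaw edge R [ 0.6014 -0.0846  0.058 ] [60.5 90. ]
pad L [ 0.5208 -0.0257  0.05  ] [ -6.3 164. ]
pad R [ 0.5661 -0.0145  0.05  ] [ 40.3 165.8]
tr T [ 0.535  -0.0439  0.064 ] [  3.9 143.3]
tr B [ 0.5508 -0.0796  0.064 ] [ 12.1 105.1]
```

View pics/w1c.png

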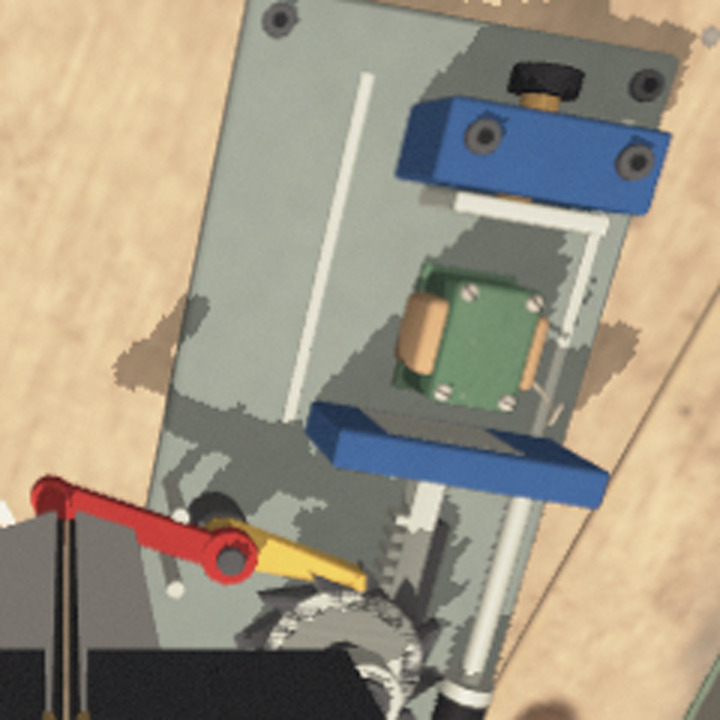

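Emit:
step_arm(twist=[[0,0,0],[0,0,0],[0,0,0],[0,0,0],[0,0,0]], translation=[[0,0,4],[0,0,8.5],[0,-0.3,12],[0,-0.3,13.4],[-1,-0.3,13.4]], grip=[255,255,255,255,255])

```text
t: 2.7
eef_pos: [0.4301, -0.1371, 0.1683]
tcp_rot: [[-0.379, 0.925, -0.002], [0.925, 0.379, 0.001], [0.002, -0.001, -1.0]]
contact_force: [0.8, -0.1, 0.2]
opening: 0.005
```

Emit:
step_arm(twist=[[0,0,0],[0,0,0],[0,0,0],[0,0,0],[0,0,0]], translation=[[-0.8,0,0],[-1.6,0,0],[-2.4,0,0],[-3.2,0,0],[-4.0,0,0]], grip=[255,255,255,255,255])

```text
t: 3.32
eef_pos: [0.4453, -0.1754, 0.1684]
tcp_rot: [[-0.377, 0.926, -0.001], [0.926, 0.377, 0.001], [0.001, -0.001, -1.0]]
contact_force: [-3.1, 2.9, 1.9]
opening: 0.004
```

Emit:
step_arm(twist=[[0,0,0],[0,0,0],[0,0,0],[0,0,0],[0,0,0]], translation=[[-0.4,0,0],[-0.8,0,0],[-1.0,0,0],[-1.2,0,0],[-1.4,0,0]], grip=[255,255,255,255,255])

```text
t: 3.95
eef_pos: [0.4511, -0.1873, 0.1685]
tcp_rot: [[-0.377, 0.926, 0.001], [0.926, 0.377, 0.002], [0.002, 0.001, -1.0]]
contact_force: [-0.7, 8.8, 0.8]
opening: 0.008
```

Emit:
step_arm(twist=[[0,0,0],[0,0,0],[0,0,0],[0,0,0],[0,0,0]], translation=[[-0.1,0,0],[-0.2,0,0],[-0.2,0,0],[-0.2,0,0],[-0.2,0,0]], grip=[255,255,255,255,255])

```text
t: 4.58
eef_pos: [0.4513, -0.1877, 0.1684]
tcp_rot: [[-0.377, 0.926, -0.001], [0.926, 0.377, 0.005], [0.005, 0.001, -1.0]]
contact_force: [-0.3, 10.8, 2.4]
opening: 0.009
```

```bash
python3 - <<'E'
from h import *
t=eyes.read_camera('top'); crop(t,230,180,380,280,5,'pics/tc2.png');print(status.state()['contact_force'],status.state()['eef_pos'])
E
```

```text
[-0.850329    9.47488418  2.01904651] [ 0.45131848 -0.18768591  0.16844829]
```

View pics/tc2.png

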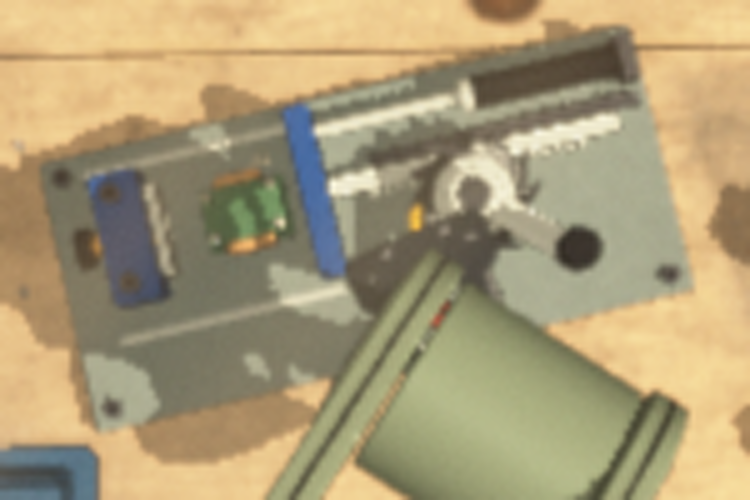

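Emit:
step_arm(twist=[[0,0,0],[0,0,0],[0,0,8],[0,0,17],[0,0,26]], translation=[[1,0,0],[1.8,0,-1],[1.8,0,-4.5],[1.8,0,-8],[1.8,0,-9]], grip=[255,255,255,200,133])

```text
t: 5.25
eef_pos: [0.4464, -0.1746, 0.2628]
tcp_rot: [[0.072, 0.997, 0.007], [0.997, -0.072, -0.005], [-0.005, 0.007, -1.0]]
contact_force: [0.0, 0.4, 0.8]
opening: 0.182
```

Emit:
step_arm(twist=[[0,0,8],[0,0,16],[0,0,22],[0,0,26],[0,0,26]], translation=[[-1.4,2.2,0],[-3.2,5,0],[-4.8,7.6,0.5],[-5.6,8.8,1],[-5.6,8.8,1]], grip=[133,133,133,133,133])

```text
t: 5.88
eef_pos: [0.5294, -0.2359, 0.2492]
tcp_rot: [[0.497, 0.868, 0.001], [0.868, -0.497, -0.001], [-0.001, 0.001, -1.0]]
contact_force: [-0.4, 0.3, 0.6]
opening: 0.48
```

```bash
python3 - <<'E'
from h import *
st=status.state(); im=eyes.read_camera('wrist'); np.save('st2.npy',st,allow_pickle=True)
cv2.imwrite('pics/w2.png',im[:,:,::-1]); print(st['t'],st['eef_pos'],st['tcp_rot'].round(3),st['opening'])
m=eyes.camera_model('wrist')
for X in [(.5305,-.2368,.118),(*O,.07)]: print(proj(m,X,st))
E
```

```text
5.875 [ 0.52936779 -0.23590308  0.24919486] [[ 0.497  0.868  0.001]
 [ 0.868 -0.497 -0.001]
 [-0.001  0.001 -1.   ]] 0.4802080013393451
[323.75878699 226.23592878]
[323.97495422 129.42386423]
```

View pics/w2.png

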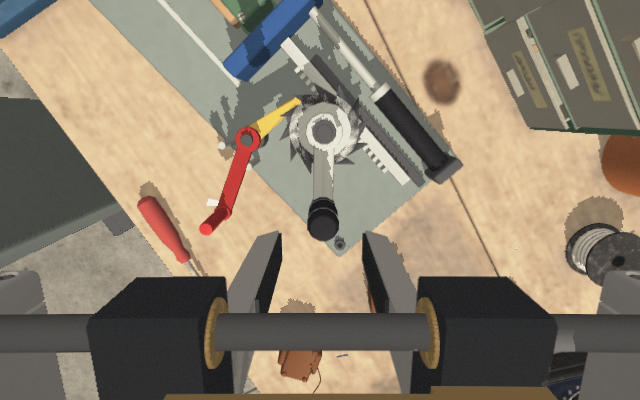

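```bash
python3 - <<'E'
from h import *
m=eyes.camera_model('wrist'); st=np.load('st2.npy',allow_pickle=True).item()
im=cv2.imread('pics/w2.png')[:,:,::-1]; crop(im,190,80,400,280,3.8,'pics/w2c.png')
E
```

```text
(no output)
```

View pics/w2c.png

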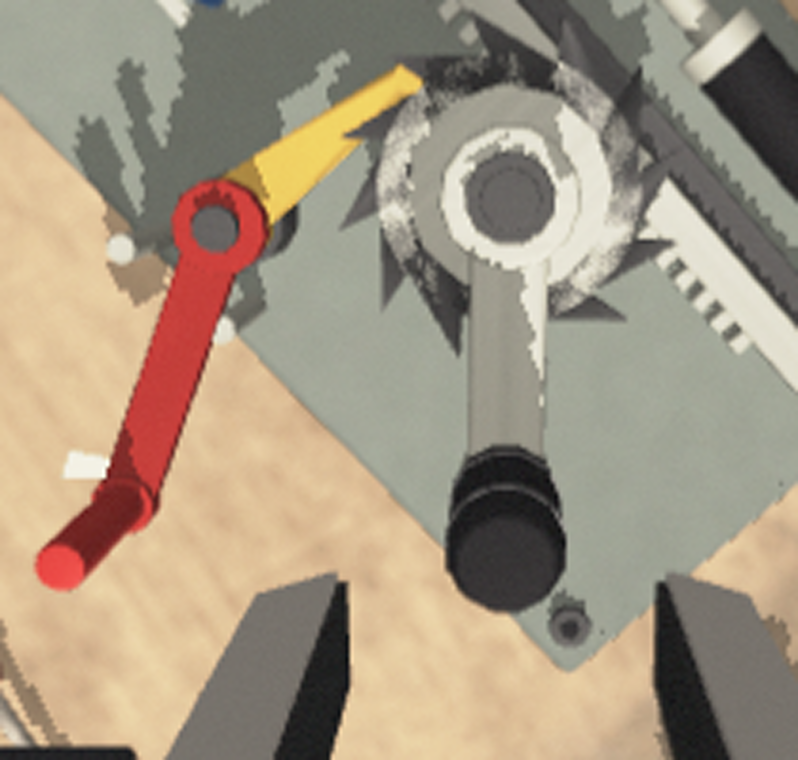

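```bash
python3 - <<'E'
from h import *
m=eyes.camera_model('wrist'); st=np.load('st2.npy',allow_pickle=True).item()
g=lambda x,y:(190+(x+.5)/3.8-.5,80+(y+.5)/3.8-.5)
k=onz(m,*g(505,550),.118,st); h=onz(m,*g(511,195),.07,st)
p=onz(m,*g(60,565),.098,st); v=onz(m,*g(213,227),.06,st); n=onz(m,*g(405,78),.046,st)
print(k,h,np.linalg.norm((k-h)[:2]),np.degrees(np.arctan2(*(k-h)[1::-1])), 'tool',st['tcp_rot'].T@(k-st['eef_pos']),st['tcp_rot'].T@(h-st['eef_pos']))
d=fr(p)-fr(v); print('lever dir',np.degrees(np.arctan2(d[1],d[0]))%360,np.linalg.norm(d)); print('pawl',fr(n),fr(h))
E
```

```text
[ 0.53043576 -0.23528295  0.118     ] [ 0.56003411 -0.18601644  0.07      ] 0.05747391874790395 -120.99661791118746 tool [0.00118506 0.00043212 0.1311946 ] [0.05868896 0.00156263 0.17914536]
lever dir 206.7234357895739 64.71205451845893
pawl [-2.1 30.9] [-0.7 -0.9]
```

Emit:
step_arm(twist=[[0,0,0],[0,0,0],[0,0,0],[0,0,0],[0,0,0]], translation=[[0,0.1,2.5],[0,0.1,5.5],[0,0.1,7.2],[0,0.1,7.6],[0,0.1,7.6]], grip=[133,133,133,133,133])

```text
t: 6.55
eef_pos: [0.53, -0.2357, 0.1734]
tcp_rot: [[0.497, 0.868, 0.001], [0.868, -0.497, -0.001], [-0.0, 0.001, -1.0]]
contact_force: [0.1, 0.1, 0.2]
opening: 0.48
```

Emit:
step_arm(twist=[[0,0,0],[0,0,0],[0,0,0],[0,0,0],[0,0,0]], translation=[[0,0,0],[0,0,0],[0,0,0],[0,0,0],[0,0,0]], grip=[255,255,255,255,255])

```text
t: 7.18
eef_pos: [0.5302, -0.2359, 0.1733]
tcp_rot: [[0.497, 0.867, 0.001], [0.867, -0.497, -0.001], [-0.0, 0.002, -1.0]]
contact_force: [0.3, 0.3, 3.5]
opening: 0.23
```

Emit:
step_arm(twist=[[0,0,2],[0,0,4],[0,0,6],[0,0,8],[0,0,9]], translation=[[0,-0.21,0],[0.01,-0.42,0],[0.03,-0.63,0],[0.06,-0.84,0],[0.07,-0.94,0]], grip=[255,255,255,255,255])

```text
t: 7.8
eef_pos: [0.5234, -0.2313, 0.1733]
tcp_rot: [[0.629, 0.778, 0.005], [0.778, -0.629, -0.003], [0.001, 0.006, -1.0]]
contact_force: [5.3, -3.1, -0.9]
opening: 0.23
```

```bash
python3 - <<'E'
from h import *
st=status.state(); im=eyes.read_camera('wrist'); np.save('st3.npy',st,allow_pickle=True)
print(st['t'],st['eef_pos'],st['contact_force'],st['torque'],status.state()['eef_pos'])
r=st['eef_pos'][:2]-np.array([.5603,-.1855]); print(np.linalg.norm(r),np.degrees(np.arctan2(r[1],r[0])))
cv2.imwrite('pics/w3.png',im[:,:,::-1]); crop(im,190,60,400,260,3.8,'pics/w3c.png')
E
```

```text
7.8 [ 0.52344513 -0.23126974  0.17334731] [ 5.33120851 -3.14357973 -0.9447825 ] [-0.52425135 -0.80520619  0.04049193] [ 0.52337941 -0.23121519  0.17335115]
0.058763511303805235 -128.84183837574727
```

View pics/w3.png

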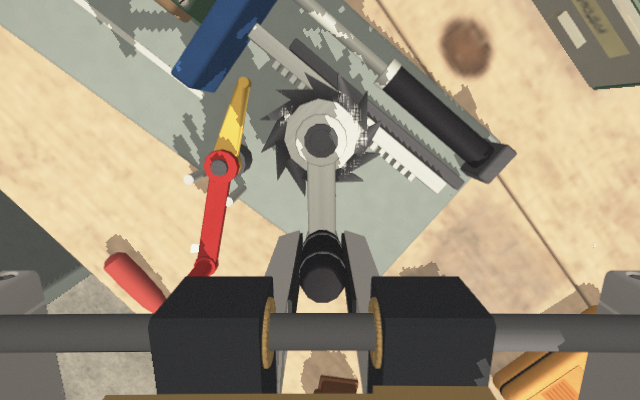

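```bash
python3 - <<'E'
from h import *
m=eyes.camera_model('wrist'); st=np.load('st3.npy',allow_pickle=True).item()
n=onz(m,245,80,.041,st); h=onz(m,320,141,.07,st); print(fr(n),fr(h),h, np.linalg.norm(fr(n)))
print(fr(onz(m,218,165,.06,st)))
E
```

```text
[-4.  54.1] [-1.7 -1.2] [ 0.55911822 -0.18650149  0.07      ] 54.24767276114248
[-49.7  34.8]
```

Emit:
step_arm(twist=[[0,0,-2],[0,0,-5],[0,0,-8],[0,0,-11],[0,0,-14]], translation=[[0,0.21,0],[0.02,0.52,0],[0.06,0.84,0],[0.11,1.14,0],[0.18,1.45,0]], grip=[255,255,255,255,255])

```text
t: 8.48
eef_pos: [0.536, -0.2389, 0.1734]
tcp_rot: [[0.42, 0.908, 0.005], [0.908, -0.42, -0.002], [-0.0, 0.005, -1.0]]
contact_force: [5.3, -3.3, -1.6]
opening: 0.233
```

Emit:
step_arm(twist=[[0,0,-3],[0,0,-6],[0,0,-9],[0,0,-12],[0,0,-15]], translation=[[0.01,0.31,0],[0.03,0.63,0],[0.07,0.94,0],[0.13,1.25,0],[0.2,1.55,0]], grip=[255,255,255,255,255])

```text
t: 9.1
eef_pos: [0.551, -0.2433, 0.1734]
tcp_rot: [[0.17, 0.985, 0.005], [0.985, -0.17, -0.002], [-0.001, 0.005, -1.0]]
contact_force: [5.7, -1.6, 0.4]
opening: 0.229
```

```bash
cat >> h.py <<'E'
def rpt():
    st=status.state(); C=np.array([.5601,-.1856]); r=st['eef_pos'][:2]-C
    R=st['tcp_rot']; print('t',st['t'],'r',np.linalg.norm(r)*1e3,'crank deg',(np.degrees(np.arctan2(r[1],r[0]))+120.7)%360,'toolrot',(np.degrees(np.arctan2(R[1,1],R[0,1]))+29.8)%360,'F tool',(R.T@st['contact_force']).round(2),'z',st['eef_pos'][2],'op',st['opening'],'j6',st['joint_positions'][5],'c in tool',(R.T@np.append(-r,0)*1000).round(1))
E
python3 -c "
from h import *
rpt()"
```

```text
t 9.1 r 58.45290661433613 crank deg 21.75657581732635 toolrot 19.987664803534365 F tool [-0.6   5.86 -0.34] z 0.17337613653748332 op 0.22864404995427873 j6 -22.286179526963192 c in tool [58.4 -0.9 -0.1]
```

Emit:
step_arm(twist=[[0,0,-3],[0,0,-6],[0,0,-9],[0,0,-12],[0,0,-15]], translation=[[0.01,0.31,0],[0.03,0.63,0],[0.07,0.94,0],[0.13,1.25,0],[0.2,1.55,0]], grip=[255,255,255,255,255])

```text
t: 9.72
eef_pos: [0.5667, -0.2436, 0.1734]
tcp_rot: [[-0.09, 0.996, 0.005], [0.996, 0.091, -0.001], [-0.002, 0.005, -1.0]]
contact_force: [4.9, -1.4, 0.4]
opening: 0.227
```

Emit:
step_arm(twist=[[0,0,-3],[0,0,-6],[0,0,-9],[0,0,-12],[0,0,-15]], translation=[[0.01,0.31,0],[0.03,0.63,0],[0.07,0.94,0],[0.13,1.25,0],[0.2,1.55,0]], grip=[255,255,255,255,255])

```text
t: 10.35
eef_pos: [0.582, -0.2398, 0.1734]
tcp_rot: [[-0.345, 0.939, 0.005], [0.939, 0.345, -0.0], [-0.002, 0.005, -1.0]]
contact_force: [6.0, 0.4, 0.1]
opening: 0.234
```

```bash

python3 - <<'E'
from h import *
rpt()
t=eyes.read_camera('top'); crop(t,230,180,380,280,5,'pics/tc3.png')
E
```

```text
t 10.35 r 58.43745357317802 crank deg 52.65736587349373 toolrot 49.9921543754957 F tool [-1.69  5.73 -0.1 ] z 0.17339708609266746 op 0.23406464554163747 j6 -50.55558436017219 c in tool [58.4 -1.8 -0.1]
```

View pics/tc3.png

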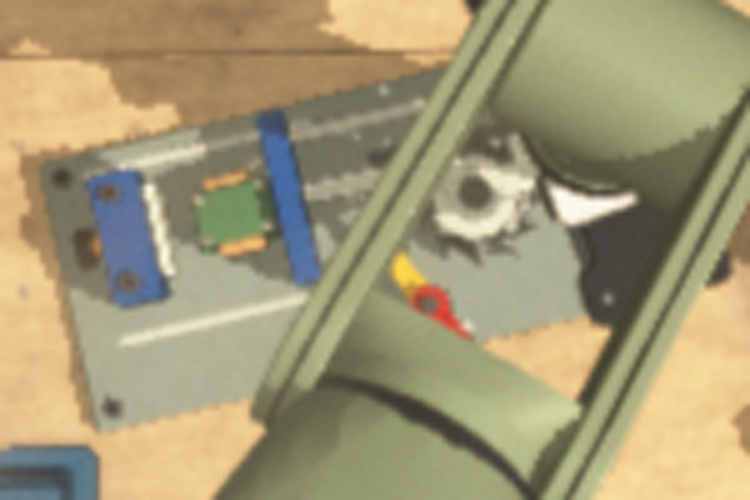

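Emit:
step_arm(twist=[[0,0,-3],[0,0,-6],[0,0,-9],[0,0,-12],[0,0,-15]], translation=[[0.01,0.31,0],[0.03,0.63,0],[0.07,0.94,0],[0.13,1.25,0],[0.2,1.55,0]], grip=[255,255,255,255,255])

```text
t: 11.02
eef_pos: [0.5957, -0.2319, 0.1734]
tcp_rot: [[-0.576, 0.817, 0.005], [0.817, 0.576, 0.001], [-0.002, 0.004, -1.0]]
contact_force: [5.7, 2.6, 0.9]
opening: 0.227
```

```bash

python3 - <<'E'
from h import *
rpt()
t=eyes.read_camera('top'); crop(t,230,180,380,280,5,'pics/tc4.png')
E
```

```text
t 11.025 r 58.46618522722009 crank deg 68.25765440590811 toolrot 65.0025768775353 F tool [-1.17  6.19 -0.88] z 0.17337761019720288 op 0.22717901120482853 j6 -64.35586154469709 c in tool [58.4 -2.4 -0.1]
```

View pics/tc4.png

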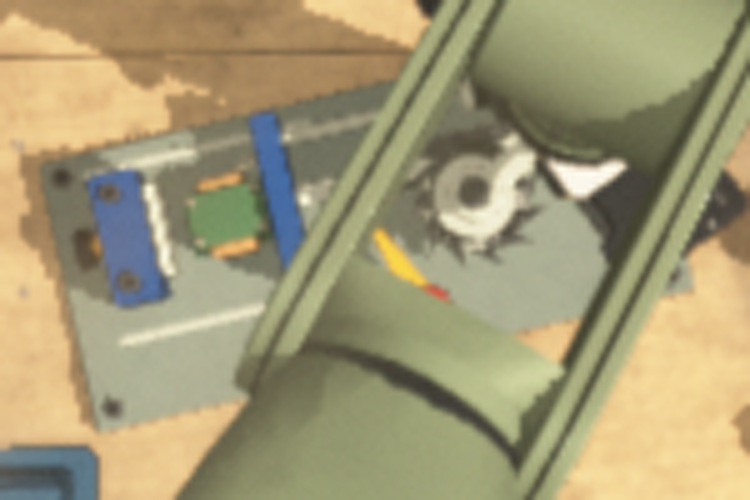

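Emit:
step_arm(twist=[[0,0,-2],[0,0,-4],[0,0,-6],[0,0,-8],[0,0,-10]], translation=[[0,0.21,0],[0.01,0.42,0],[0.03,0.63,0],[0.06,0.84,0],[0.09,1.04,0]], grip=[255,255,255,255,255])

```text
t: 11.7
eef_pos: [0.6035, -0.2248, 0.1733]
tcp_rot: [[-0.709, 0.705, 0.004], [0.705, 0.709, 0.002], [-0.002, 0.004, -1.0]]
contact_force: [5.5, 3.6, 1.5]
opening: 0.229
```

```bash

python3 - <<'E'
from h import *
rpt()
t=eyes.read_camera('top'); crop(t,230,180,300,240,10,'pics/tc5.png')
E
```

```text
t 11.7 r 58.477586678266576 crank deg 78.63993974940767 toolrot 74.97382842708885 F tool [-1.33  6.41 -1.43] z 0.17334970662519883 op 0.22888191630544288 j6 -73.44436166135931 c in tool [58.4 -2.8 -0.1]
```

View pics/tc5.png

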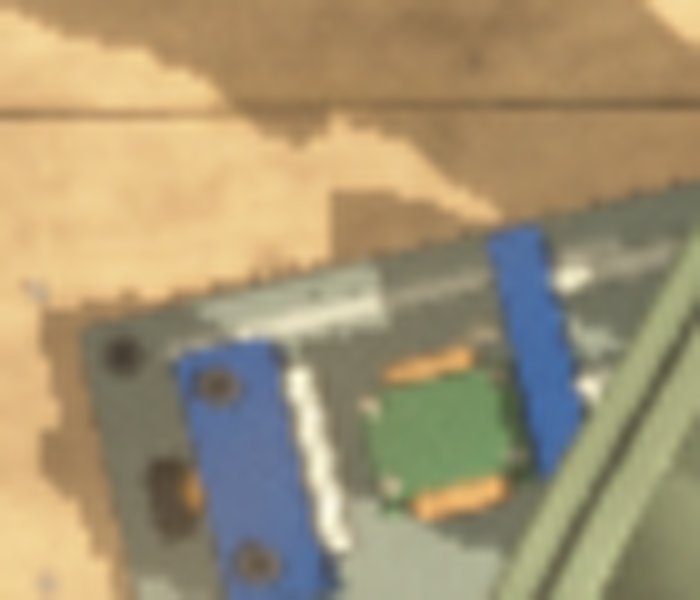

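Emit:
step_arm(twist=[[0,0,-2],[0,0,-4],[0,0,-6],[0,0,-8],[0,0,-10]], translation=[[0,0.21,0],[0.01,0.42,0],[0.03,0.63,0],[0.06,0.84,0],[0.09,1.04,0]], grip=[255,255,255,255,255])

```text
t: 12.38
eef_pos: [0.6099, -0.2163, 0.1733]
tcp_rot: [[-0.821, 0.571, 0.003], [0.571, 0.821, 0.003], [-0.001, 0.004, -1.0]]
contact_force: [3.8, 3.8, 2.8]
opening: 0.229
```

```bash

python3 - <<'E'
from h import *
rpt()
t=eyes.read_camera('top'); crop(t,230,180,300,240,10,'pics/tc6.png')
s=eyes.read_camera('scene'); crop(s,240,160,340,235,7,'pics/sc6.png')
E
```

```text
t 12.375 r 58.54433908424616 crank deg 89.03073684418068 toolrot 84.97813953060151 F tool [-0.93  5.31 -2.77] z 0.173345543576979 op 0.22881332087748166 j6 -82.52696336322437 c in tool [58.5 -3.2 -0.1]
```

View pics/tc6.png

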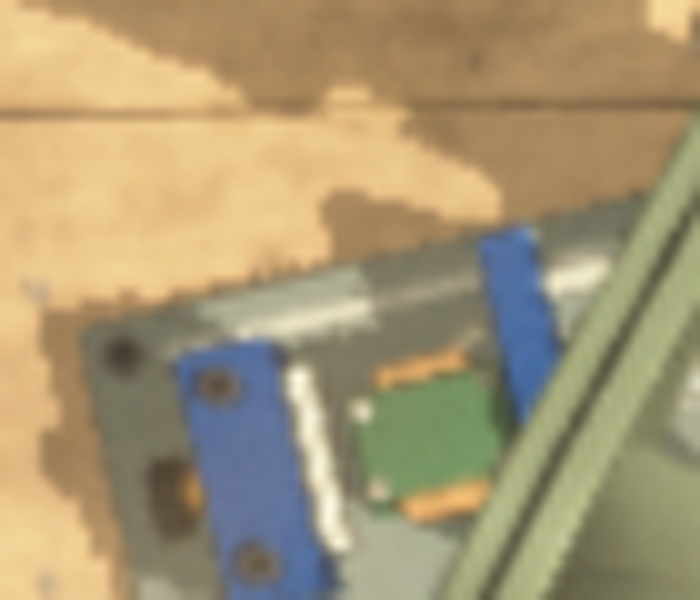

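View pics/sc6.png

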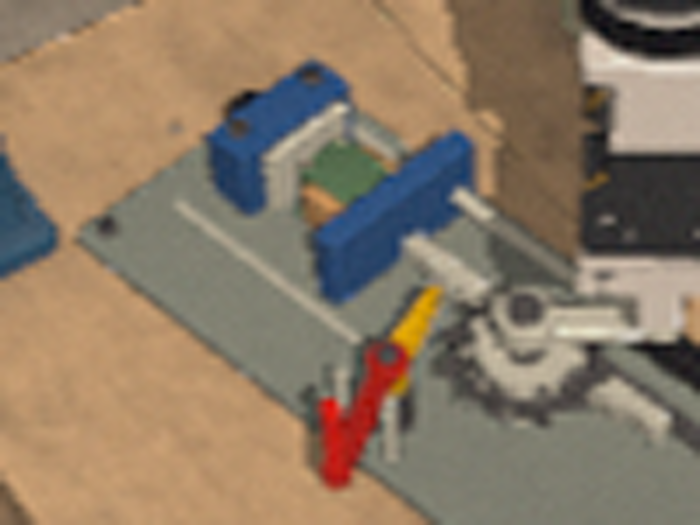

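Emit:
step_arm(twist=[[0,0,-2],[0,0,-4],[0,0,-6],[0,0,-8],[0,0,-10]], translation=[[0,0.21,0],[0.01,0.42,0],[0.03,0.63,0],[0.06,0.84,0],[0.09,1.04,0]], grip=[255,255,255,255,255])

```text
t: 13.1
eef_pos: [0.6147, -0.2069, 0.1733]
tcp_rot: [[-0.908, 0.42, 0.002], [0.42, 0.908, 0.003], [-0.0, 0.004, -1.0]]
contact_force: [3.2, 5.0, 3.6]
opening: 0.226
```

```bash

python3 - <<'E'
from h import *
rpt()
s=eyes.read_camera('scene'); crop(s,260,160,310,205,14,'pics/sc7.png')
E
```

```text
t 13.1 r 58.60760972862369 crank deg 99.3451464146063 toolrot 94.98630418454826 F tool [-0.77  5.87 -3.53] z 0.17334390070614059 op 0.22625474907263476 j6 -91.59955821890301 c in tool [58.5 -3.5 -0. ]
```

View pics/sc7.png

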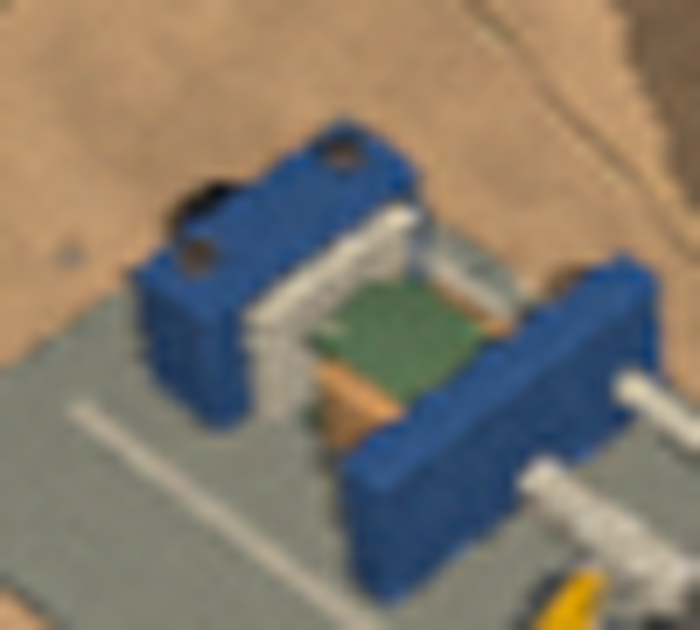

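Emit:
step_arm(twist=[[0,0,-1],[0,0,-2],[0,0,-3],[0,0,-4],[0,0,-5]], translation=[[0,0.1,0],[0,0.21,0],[0.01,0.31,0],[0.01,0.42,0],[0.02,0.52,0]], grip=[255,255,255,255,255])

```text
t: 13.78
eef_pos: [0.6164, -0.202, 0.1733]
tcp_rot: [[-0.941, 0.34, 0.001], [0.34, 0.941, 0.004], [0.0, 0.004, -1.0]]
contact_force: [1.8, 4.9, 5.1]
opening: 0.231
```

```bash

python3 - <<'E'
from h import *
rpt()
E
```

```text
t 13.775 r 58.625780772189145 crank deg 104.45060371121227 toolrot 99.95230635006816 F tool [-0.02  5.26 -5.12] z 0.17331018352961947 op 0.23075089684817296 j6 -96.10173615046624 c in tool [58.5 -3.7 -0. ]
```

Emit:
step_arm(twist=[[0,0,-1],[0,0,-2],[0,0,-3],[0,0,-4],[0,0,-5]], translation=[[0,0.1,0],[0,0.21,0],[0.01,0.31,0],[0.01,0.42,0],[0.02,0.52,0]], grip=[255,255,255,255,255])

```text
t: 14.4
eef_pos: [0.6172, -0.1992, 0.1733]
tcp_rot: [[-0.967, 0.256, -0.001], [0.256, 0.967, -0.001], [0.0, -0.001, -1.0]]
contact_force: [-0.6, -1.4, 5.3]
opening: 0.23
```

```bash

python3 - <<'E'
from h import *
rpt()
s=eyes.read_camera('scene'); crop(s,260,160,310,205,14,'pics/sc8.png')
E
```

```text
t 14.4 r 58.70410010016143 crank deg 107.32715542638928 toolrot 104.97319473523133 F tool [ 0.23 -1.5  -5.25] z 0.1733041846518502 op 0.2304080805027978 j6 -100.66269136866953 c in tool [58.7 -1.5  0. ]
```

View pics/sc8.png

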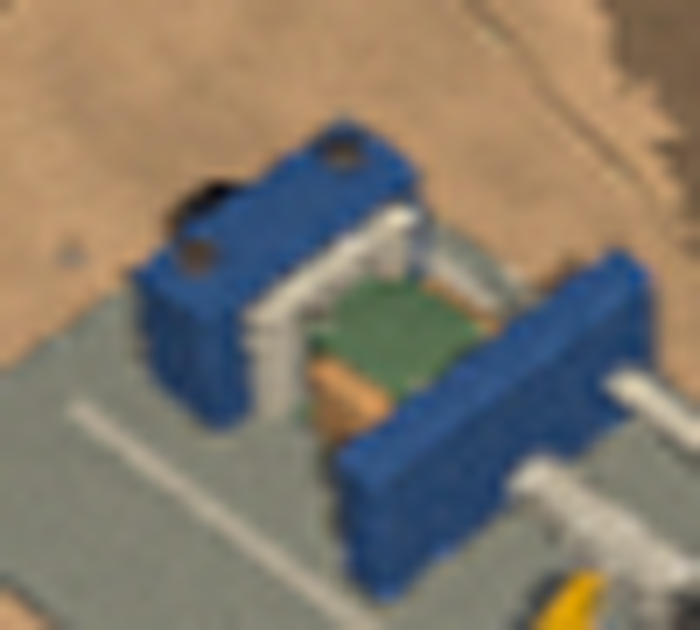

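Emit:
step_arm(twist=[[0,0,0],[0,0,0],[0,0,0],[0,0,0],[0,0,0]], translation=[[0,-0.05,0],[0,-0.05,0],[0,-0.05,0],[0,-0.05,0],[0,-0.05,0]], grip=[255,255,255,255,255])

```text
t: 15.08
eef_pos: [0.6171, -0.1994, 0.1733]
tcp_rot: [[-0.966, 0.257, -0.0], [0.257, 0.966, 0.0], [0.0, 0.0, -1.0]]
contact_force: [0.8, 0.4, 5.3]
opening: 0.227
```

```bash

python3 - <<'E'
from h import *
rpt()
t=eyes.read_camera('top'); crop(t,230,180,300,240,10,'pics/tc9.png')
E
```

```text
t 15.075 r 58.698533258604385 crank deg 107.07256348708451 toolrot 104.92092792219573 F tool [-0.64  0.6  -5.28] z 0.17330912758292233 op 0.22725907811801574 j6 -100.67451400820387 c in tool [58.7 -1.3  0. ]
```

View pics/tc9.png

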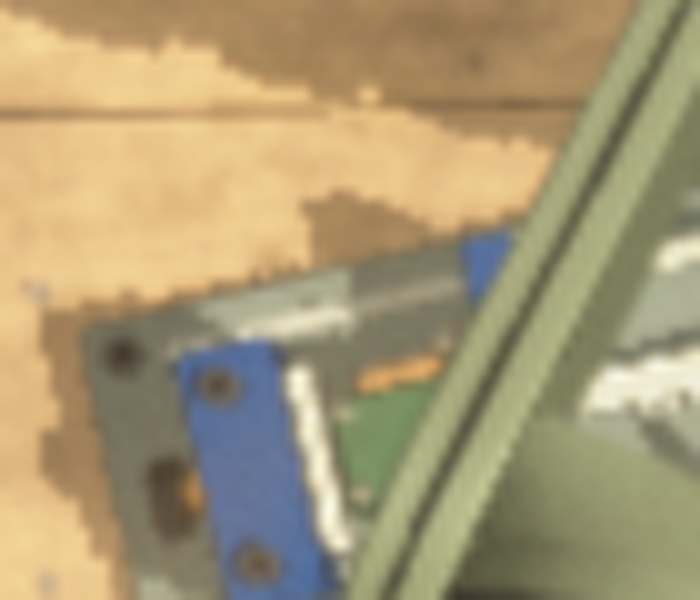

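```bash

python3 - <<'E'
from h import *
st=status.state(); im=eyes.read_camera('wrist'); np.save('st4.npy',st,allow_pickle=True)
cv2.imwrite('pics/w4.png',im[:,:,::-1])
E
```

```text
(no output)
```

View pics/w4.png

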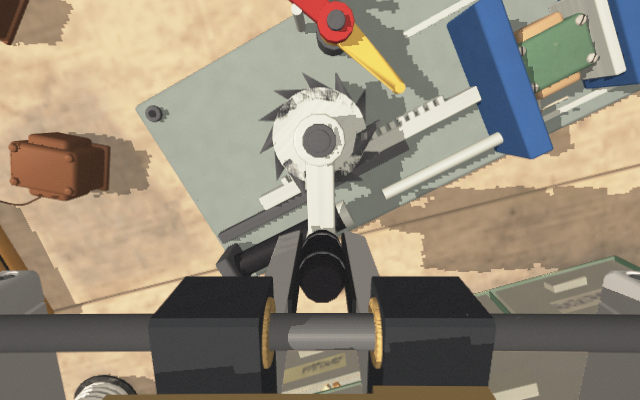

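```bash

python3 - <<'E'
from h import *
im=cv2.imread('pics/w4.png')[:,:,::-1]; crop(im,500,0,640,110,5.6,'pics/w4c.png')
E
```

```text
(no output)
```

View pics/w4c.png

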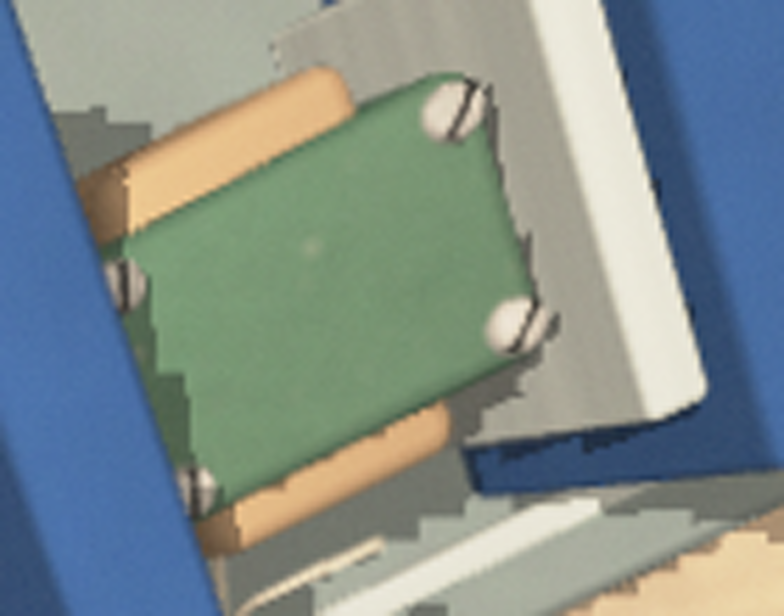

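```bash

python3 - <<'E'
from h import *
m=eyes.camera_model('wrist'); st=np.load('st4.npy',allow_pickle=True).item()
g=lambda x,y:(500+(x+.5)/5.6-.5,(y+.5)/5.6-.5)
for z in (.05,.058,.064):
  print(z,'tr front edge',fr(onz(m,*g(485,90),z,st)),fr(onz(m,*g(530,300),z,st)),'sides',fr(onz(m,*g(310,140),z,st)),fr(onz(m,*g(400,420),z,st)))
for z in (.03,.04,.05,.054): print(z,'pad top front edge',fr(onz(m,*g(560,150),z,st)),fr(onz(m,*g(650,418),z,st)),'back',fr(onz(m,*g(700,395),z,st)))
for z in (.0,.012,.02,.03): print(z,'pad lower edge',fr(onz(m,*g(465,445),z,st)),fr(onz(m,*g(280,45),z,st)))
print('jaw top back edge / front', fr(onz(m,*g(20,60),.058,st)),fr(onz(m,*g(215,600),.058,st)))
# initial view w1, transformer
st=np.load('st1.npy',allow_pickle=True).item()
g=lambda x,y:(300+(x+.5)/3-.5,60+(y+.5)/3-.5)
for z in (.05,.058,.064):
  print(z,'w1 tr corners',[fr(onz(m,*g(*p),z,st)) for p in [(460,278),(548,295),(525,408),(430,392)]])
print('w1 pad top front edge',[fr(onz(m,*g(*p),z,st)) for z in(.044,.054) for p in [(455,210),(607,234)]])
E
```

```text
0.05 tr front edge [  6.2 155.7] [ 26.5 154.6] sides [  2.9 139.7] [ 31.6 140.3]
0.058 tr front edge [  5.5 149.8] [ 25.  148.8] sides [  2.3 134.5] [ 29.9 135.1]
0.064 tr front edge [  4.9 145.4] [ 23.8 144.4] sides [  1.8 130.6] [ 28.6 131.1]
0.03 pad top front edge [ 17.2 175.7] [ 47.9 177.3] back [ 48.  182.7]
0.04 pad top front edge [ 15.9 168.1] [ 45.2 169.7] back [ 45.3 174.8]
0.05 pad top front edge [ 14.6 160.6] [ 42.5 162.1] back [ 42.6 167. ]
0.054 pad top front edge [ 14.1 157.6] [ 41.5 159.1] back [ 41.6 163.8]
0.0 pad lower edge [ 48.8 179.3] [ -5.  172.1]
0.012 pad lower edge [ 45.9 171.2] [ -5.3 164.3]
0.02 pad lower edge [ 44.  165.7] [ -5.6 159.1]
0.03 pad lower edge [ 41.6 158.9] [ -5.9 152.6]
jaw top back edge / front [-16.3 113. ] [ 38.  114.4]
0.05 w1 tr corners [array([  1.5, 141.7]), array([ 30.9, 141.5]), array([ 34.5, 103.9]), array([  2.1, 103.5])]
0.058 w1 tr corners [array([ -1.7, 142. ]), array([ 27. , 141.8]), array([ 30.6, 105.1]), array([ -1.1, 104.7])]
0.064 w1 tr corners [array([ -4.1, 142.2]), array([ 24.1, 142. ]), array([ 27.6, 106. ]), array([ -3.5, 105.6])]
w1 pad top front edge [array([ -3.8, 162.4]), array([ 46.6, 163.7]), array([ -7.5, 162.1]), array([ 41.4, 163.4])]
```

```bash

python3 - <<'E'
from h import *
m=eyes.camera_model('wrist'); mt=eyes.camera_model('top'); st=np.load('st4.npy',allow_pickle=True).item()
g=lambda x,y:(500+(x+.5)/5.6-.5,(y+.5)/5.6-.5)
tp=lambda x,y:(230+(x+.5)/10-.5,180+(y+.5)/10-.5)
for a,b in [((518,325),(345,410)),((455,110),(360,492))]:
    X,e=tri([ray(m,*g(*a),st),ray(mt,*tp(*b))]); print(fr(X),X[2],np.array(e)*1000)
st1=np.load('st1.npy',allow_pickle=True).item()
g1=lambda x,y:(300+(x+.5)/3-.5,60+(y+.5)/3-.5)
tq=lambda x,y:(230+(x+.5)/5-.5,180+(y+.5)/5-.5)
for a,b in [((468,291),(216,243)),((535,303),(208,208)),((443,391),(283,222)),((507,403),(271,183))]:
    X,e=tri([ray(m,*g1(*a),st1),ray(mt,*tq(*b))]); print('init',fr(X),X[2],np.array(e)*1000)
E
```

```text
[ 29.6 156.3] 0.0451618564147238 [0.45617332 0.45617332]
[  7.6 157. ] 0.04392688475620731 [0.49040514 0.49040514]
init [  5.1 137.8] 0.04987430529908672 [0.30207704 0.30207704]
init [ 23.5 137.9] 0.05795365447612905 [0.81217672 0.81217672]
init [  9.2 102.4] 0.04129801118133239 [1.06975373 1.06975373]
init [ 30.  103.4] 0.045616085374924675 [0.43848412 0.43848412]
```

Emit:
step_arm(twist=[[0,0,0],[0,0,0],[0,0,0],[0,0,0],[0,0,0]], translation=[[0,0,0],[0,0,0],[0,0,0],[0,0,0],[0,0,0]], grip=[180,170,160,150,133])

```text
t: 15.8
eef_pos: [0.6172, -0.1996, 0.1725]
tcp_rot: [[-0.967, 0.256, -0.0], [0.256, 0.967, 0.0], [0.0, 0.0, -1.0]]
contact_force: [-0.8, -0.3, -0.8]
opening: 0.467
```

```bash

python3 - <<'E'
from h import *
rpt()
st=status.state(); im=eyes.read_camera('wrist'); np.save('st5.npy',st,allow_pickle=True)
cv2.imwrite('pics/w5.png',im[:,:,::-1])
E
```

```text
t 15.8 r 58.84286130419619 crank deg 106.89372925502735 toolrot 104.96602714942917 F tool [ 0.71 -0.53  0.75] z 0.172492149513629 op 0.4669752311132423 j6 -100.72444547250471 c in tool [58.8 -1.1  0. ]
```

View pics/w5.png

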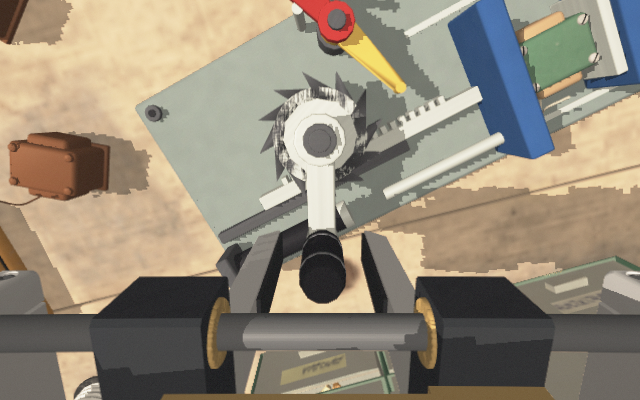

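Emit:
step_arm(twist=[[0,0,0],[0,0,0],[0,0,0],[0,0,0],[0,0,0]], translation=[[0,0,-2],[0,0,-5],[0,0,-8.5],[0,0,-11.5],[0,0,-13]], grip=[133,133,133,133,133])

```text
t: 16.48
eef_pos: [0.6182, -0.2001, 0.3067]
tcp_rot: [[-0.967, 0.256, 0.005], [0.256, 0.967, -0.002], [-0.005, -0.001, -1.0]]
contact_force: [0.2, -0.4, -0.7]
opening: 0.48
```

Emit:
step_arm(twist=[[0,0,0],[0,0,0],[0,0,0],[0,0,0],[0,0,0]], translation=[[2,-0.5,0],[6,-2,0],[11,-4,0],[14,-5,0],[15,-5.5,0]], grip=[133,133,133,133,133])

```text
t: 17.1
eef_pos: [0.4568, -0.2143, 0.3028]
tcp_rot: [[-0.966, 0.257, -0.0], [0.257, 0.966, 0.0], [0.0, 0.0, -1.0]]
contact_force: [0.3, -0.0, 0.5]
opening: 0.478
```

```bash

python3 - <<'E'
from h import *
rpt()
s=eyes.read_camera('scene'); crop(s,240,150,340,225,7.5,'pics/sc10.png'); cv2.imwrite('pics/scene10.png',s[:,:,::-1])
st=status.state(); im=eyes.read_camera('wrist'); cv2.imwrite('pics/w6.png',im[:,:,::-1]); np.save('st6.npy',st,allow_pickle=True)
t=eyes.read_camera('top'); cv2.imwrite('pics/top10.png',t[:,:,::-1])
E
```

```text
t 17.1 r 107.20632066294706 crank deg 316.2448703499283 toolrot 104.91164328571794 F tool [-0.31  0.05 -0.54] z 0.30275759810778013 op 0.4784259495732792 j6 -110.08579356299823 c in tool [-92.4  54.3  -0. ]
```

View pics/sc10.png

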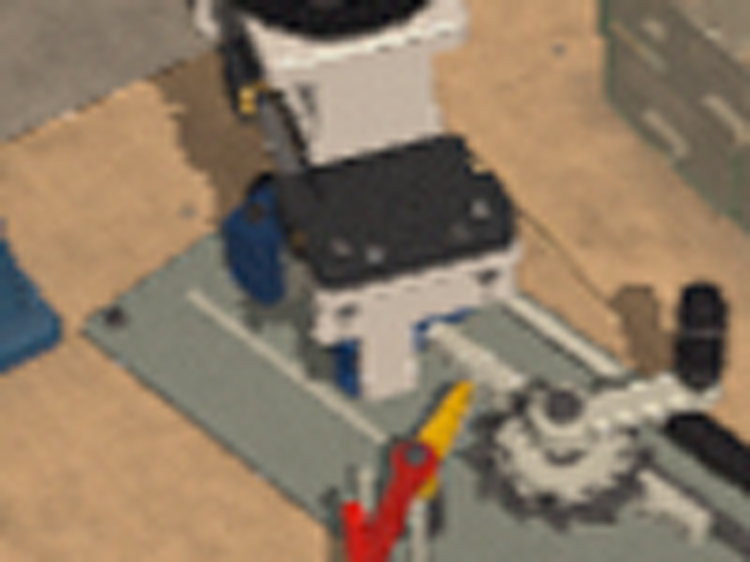

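View pics/w6.png

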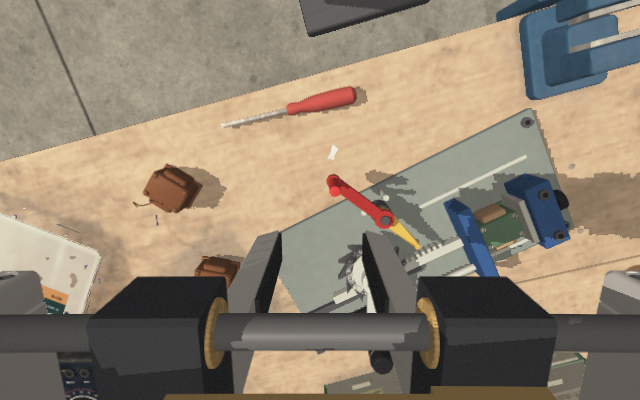

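View pics/top10.png

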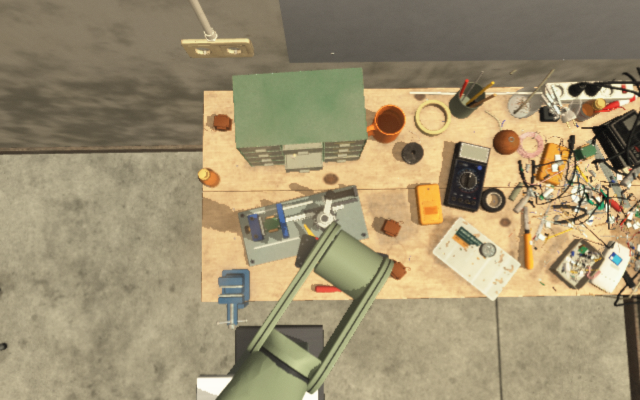

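```bash

python3 - <<'E'
from h import *
im=cv2.imread('pics/w6.png')[:,:,::-1]; crop(im,430,160,590,290,5,'pics/w6c.png')
E
```

```text
(no output)
```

View pics/w6c.png

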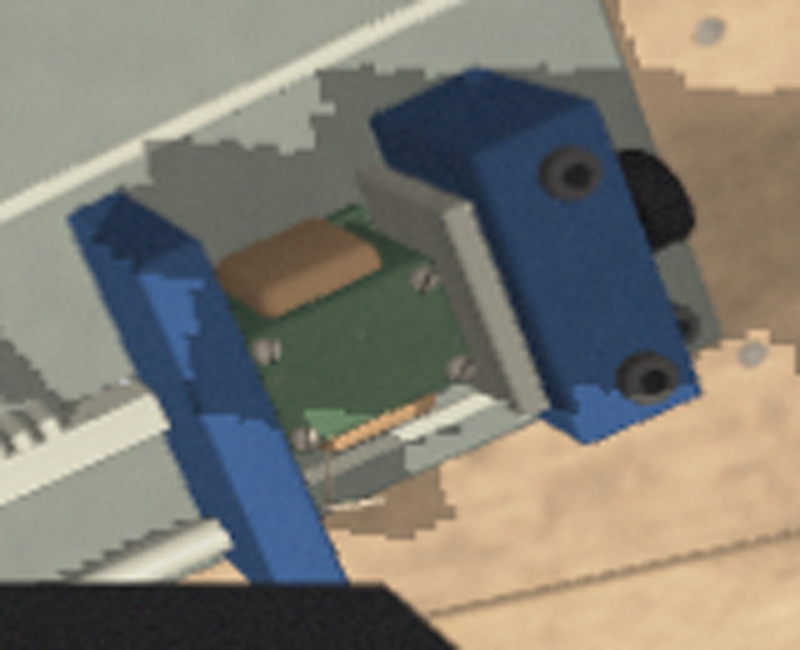

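```bash

python3 - <<'E'
from h import *
from rig import job
st=status.state(); print(st['t'],st['contact_force'].round(2)); print(job.close_job())
E
```

```text
17.25 [-1.08  0.04  0.15]
the job is handed in; nothing more can be done
None
```

I did the steps in the order asked and handed the job in at about 17 s of the 67 s allowed. The strut alone now holds the jaw, and the robot is clear of everything.

- **Lever:** I pushed the red trip lever to its stop. The camera measured a turn of about 0.61 rad, and the push force rose to about 10 N there.
- **Pawl:** I gripped the crank knob and wound it about 0.14 rad further open. The pawl nose then measured about 54 mm from the crank axis, so it had sprung clear.
- **Letting the jaw close:** I kept hold of the knob and let it turn back at about 6 mm/s of jaw travel or less, slower still near the end.
- **Contact:** At about 1.87 rad (28 mm of jaw travel) the hand force dropped from about 6 N to -1.5 N. For about 0.6 s I was pressing the knob lightly in the closing direction. I backed off 0.5 mm, the force went to about 0, and then I opened the fingers.
- **After release:** Nothing visibly moved when the fingers opened. The jaw face to pad distance measured about 46 mm, which is the transformer's length. The bystanders I could see in the last overview look unmoved; the arm partly hid the screwdriver there, but the wrist picture showed it lying clear.

**Contact with the pad not clearly seen:** In the pictures a strip of the pad face still shows beside the transformer's narrower top. My height estimates for that top also disagreed, at about 45–58 mm against the expected 64 mm. I therefore judged the transformer home from the force, the travel and the 46 mm gap, and the wrist view showed its foot at the pad.

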